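# Unmould the puppet heads and start the drying tray

## Task

Lift every cast puppet head out of the open mould and lay it down flat in the aluminium drying tray, each on the tray's floor. By feel, check the two unlit switches deep in the dark wells of the grey switch box: flip to on (towards the robot's left, the end with the brass stud) any that is off, and never turn off one that is already on. Only then, with the heads in the tray and both switches on, tilt the sprung start lever away from the wells (never towards them), hold it there for a good two seconds and let it spring back; leave the mallet, gouge and varnish jar where they are.

Things in the scene. Friction and masses are not known exactly. Their poses are not given: they have to be found in the camera images.
- casting0: Pale plaster puppet head, 0.25 kg, three or four alike (one may be absent): head block 66 x 46 x 44 mm (x, y, z), rounded edges, and a 30 x 30 mm neck along +x, in all from x = -33 to +71 mm. Origin: centre of the head block; face on +z. Starts face up in a mould cavity, neck along the mould's +y, lower 14 mm sunk in. Grip it across the 46 mm.
- casting1: Pale plaster puppet head, 0.25 kg, three or four alike (one may be absent): head block 66 x 46 x 44 mm (x, y, z), rounded edges, and a 30 x 30 mm neck along +x, in all from x = -33 to +71 mm. Origin: centre of the head block; face on +z. Starts face up in a mould cavity, neck along the mould's +y, lower 14 mm sunk in. Grip it across the 46 mm.
- casting2: Pale plaster puppet head, 0.25 kg, three or four alike (one may be absent): head block 66 x 46 x 44 mm (x, y, z), rounded edges, and a 30 x 30 mm neck along +x, in all from x = -33 to +71 mm. Origin: centre of the head block; face on +z. Starts face up in a mould cavity, neck along the mould's +y, lower 14 mm sunk in. Grip it across the 46 mm.
- casting3: Pale plaster puppet head, 0.25 kg, three or four alike (one may be absent): head block 66 x 46 x 44 mm (x, y, z), rounded edges, and a 30 x 30 mm neck along +x, in all from x = -33 to +71 mm. Origin: centre of the head block; face on +z. Starts face up in a mould cavity, neck along the mould's +y, lower 14 mm sunk in. Grip it across the 46 mm.
- mould: Fixed open mould, aluminium on a dark plate, 320 x 160 x 32 mm, origin at the centre of its underside, long side along x. Four cavities, floor 18 mm above the table, at x = -117, -39, +39, +117 mm: 50 x 70 mm for the head (centre y = -21 mm) running into 34 x 42 mm for the neck (+y); 2 mm play.
- tray: Fixed shallow aluminium drying tray, 340 x 165 x 22 mm outside, walls and floor 5 mm thick, origin at the centre of its underside, long side along x. A head lying on its floor has its origin 27 to 28 mm above the tray's origin.
- panel: Fixed grey switch box, base 280 x 160 x 12 mm, origin under its centre, long side along x, which points away from the robot within 0.12 rad. Near half: two black-lined open wells, each inside 60 mm (x) by 136 mm (y), walls 6 mm (12 at the y ends), rim 62 mm above the table; a brass stud on the rim at the +y end marks ON. Far half: start lever; a brass disc at the far end marks start.
- well0 (a point): Floor centre of the nearer well, 12 mm above the table, axes as the box: pivot of switch 0, an unlit black lever 50 mm long, 12 mm thick, 18 mm ball end, turning about x. It leans 0.42 rad to -y (OFF, tip 20 mm aside) or to +y (ON), snapping over centre; about 4 N at the tip moves it. Which way it leans is not given: feel it.
- well1 (a point): The same for switch 1: floor centre of the farther well. For both: shut fingertips slid from the -y end towards +y, 18 mm above the well's floor, meet an OFF switch with their leading face at y = -29 mm, an ON one only at about y = +2 mm; an OFF one has snapped to ON before that face reaches y = -3 mm.
- lever_pivot (a point): Pivot of the start lever, 35 mm above the table, fixed to the box, axes as the box. The lever is a 12 mm rod with a 28 mm black ball centred 58 mm above the pivot, on a 50 x 60 mm block whose top is 32 mm above the table.
- start_lever (a joint): Tilt of the sprung start lever about the box's y axis, rad: 0 upright (its spring returns it there), positive leaning away from the wells (+x of the box, start), negative towards them; range -0.5 to 0.5; about 4 N at the ball holds it at its stop. Start needs more than 0.35.
- mallet: Bystander: round wooden mallet, head 72 mm in diameter and 110 mm long, lying beyond the work.
- gouge: Bystander: wooden-handled gouge 200 mm long, lying beyond the work.
- varnish: Bystander: varnish jar 64 mm in diameter, 85 mm tall, at the near right corner.
Things that resemble listed ones, but are neither listed nor needed, are in the scene too. What is shaped like the casting2 but blue is not meant. What is shaped like the casting3 but brown is not meant.

How it is judged:
By the outcome, as a careful person would: the job done as asked, in the order asked, and still so for the second after the job is handed in, with the robot touching nothing.
Of casting0, casting1, casting2, casting3 only 3 to 4 are there at a start; the rules pass over those that are not, and their reading is None.
At some moment in a run one of casting0, casting1, casting2, casting3 may be knocked a few centimetres aside while the robot is not near it.
Once in a run the grip may slacken for a moment while it holds something.
It also fails if it takes over 200 s, if anything falls off the work surface, if the arm or the gripper's body presses on something with over 40 N, if the wrist force passes 120 N, or if a joint passes its speed limit or range.

## Robot

A 6-joint arm with a two-finger parallel gripper is mounted at the origin on the work surface. World frame = base frame: x ahead of the robot, y to its left, z up, the work surface at z = 0. Lengths are in m, angles in rad, forces in N, time in s.
With the tool pointing down it reaches from about 0.275 to 0.85 m from the base axis. Payload 5.2 kg.
Tool frame: the origin (TCP) lies on the centre line of the jaws, within the pads' length; the fingertips stand 11 mm ahead of it and the grasp point (between the pads) lies 8 mm behind it; z points along the fingers, y is the line along which they close (so a half turn about z gives the same grasp; the last joint's range is limited). The gripper opens to 85 mm and grips with 20 to 120 N. Pads are 22 mm wide; open, the fingers measure 114 mm over their backs; the gripper's body (76 mm by 85 mm) begins 54 mm behind the grasp point. The pads swing forward as they close: fully open they stand 13 mm farther back than shut.
Start: joints at [1, 0.259, 1.535, -0, 1.348, -0.203], TCP at [0.198, 0.513, 0.222] pointing down, gripper open.
Joint ranges: [-3.14, 3.14], [-0.91, 2.08], [0.19, 2.58], [-1.22, 4.36], [0.22, 2.71], [-3.12, 3.12]. Speed limits (rad/s): [2.57, 2.57, 3.14, 3.14, 3.14, 3.14].

## Interface

Orientations are given as a unit quaternion [x, y, z, w].
In Python, from rig import get_state, viewer, robot gives the robot as it stands.
- The arm moves only by the tool carry_out, never from a script. Its argument "deltas" is a list of rows, each a list of 7 numbers: the opening, from 0 (shut) to 1 (fully open), then the shift along the tool's x, y, z in cm, then the turn, a rotation vector about the tool's x, y, z in rad. A call has 1 to 10 rows; each row is the pose to reach, as a shift and turn from the pose commanded when the call began, along the tool's axes at that moment; what a row does not reach only later rows make up. A row lasts 1/12 s, in which the tool goes at most 41.7 mm and 7.16 degrees, less where a joint would pass 70% of its speed; a pose out of reach is approached as far as the arm can. A call with a gripper value outside its range is refused whole. The fingers move at their own pace and stop on an object; "newtons" is the grip in N (left out, the last holds). Time passes only in rows, so rows that repeat a pose let the fingers close. It gives the time, the measured TCP pose, the force, the opening and the grip force at its end, in the units of the state.
- get_state(): the state, without advancing time (a new reading comes with each control period).
- viewer.camera(name): name is "side" or "top"; returns the picture (400x640x3 uint8, red, green, blue); there is no depth.
- viewer.camera_model(name): a dict with "fx", "fy", "cx", "cy" (pixels), "position" and "orientation" of the camera in the world. Camera axes: x right, y up, looking along -z (the intrinsics and any distortion apply to the point x, -y, -z); pixel columns grow to the right and rows downward; lengths in m; the calibration is good to about 2 mm. A picture is of the moment at which its call begins. camera_model takes no time and is no camera call.
- robot.close_job(): hands the job in; it is judged then, once.
The state is a dict: "clock": time; "joints": joint angles; "dq": joint speeds; "effort": joint torques, N m; "tcp_pos": TCP position; "eef_rot": TCP orientation; "force": force on the tool from outside, world axes, zero at the start; "moment": the same for the moment, N m; "finger_gap": finger opening in m; "grip_force": force on a finger pad.
Only numpy, scipy, OpenCV 4.12 (cv2) and the standard library are available. Lean on these libraries where they do the work, as an engineer would, in place of code of your own. Each camera call takes 0.05 s, during which the arm holds its last target. There are 200 camera calls.

## Working session

There is one attempt and no reset: what is moved stays moved. The work goes in short steps, Python scripts to look and compute and a tool call to move; the robot and the scene stay as the last step left them, time stands still between calls to the robot, and variables do not carry over. Pictures are saved under pics/ and viewed, at most 14 in all, crops included, and the job is handed in when it is done.

Besides the shell and the picture viewer there is one more tool, called after "Request:" as a command line: name --pt "numbers of a row" for each row, then --argument value for the rest. carry_out: Moves the arm, as the interface text tells. Its arguments: {"type":"object","properties":{"deltas":{"type":"array","items":{"type":"array","items":{"type":"number"}}},"newtons":{"type":"number"}},"required":["deltas"]}

```bash
ls; mkdir -p pics; python3 - <<'E'
from rig import get_state, viewer, robot
import cv2
for n in("top","side"):
    cv2.imwrite(f"pics/{n}0.png",viewer.camera(n)[:,:,::-1]); m=viewer.camera_model(n); print(n,m)
print(get_state())
E
```

```text
pics
top {'fx': 376.009296609887, 'fy': 376.009296609887, 'cx': 318.9374612985624, 'cy': 196.65843062641508, 'position': array([0.44960782, 0.04303835, 1.07042717]), 'orientation': array([ 0.03772164, -0.04134808, -0.69928028,  0.71265315])}
side {'fx': 448.04449222022185, 'fy': 448.04449222022185, 'cx': 321.3976205973042, 'cy': 203.12201923908867, 'position': array([-0.17244034, -0.83169814,  0.71483835]), 'orientation': array([ 0.4621224 , -0.16626643, -0.29412141,  0.81993351])}
{'clock': 0.1, 'joints': array([ 1.00020689e+00,  2.59304515e-01,  1.53594305e+00,  1.05254805e-05,
        1.34800790e+00, -2.02831939e-01]), 'dq': array([-0.00053571, -0.00253934, -0.00213482,  0.00054202,  0.00216301,
       -0.0006274 ]), 'effort': array([ 1.69388790e-03, -4.46976042e+01, -2.91246629e+01, -2.59067492e-04,
        6.33973934e-03, -2.59012063e-05]), 'tcp_pos': array([0.19746682, 0.51281973, 0.2208516 ]), 'eef_rot': array([ 1.82845386e-01,  9.83141329e-01, -7.68074546e-04, -3.18312349e-04]), 'force': array([ 0.28571071, -0.18863471,  0.31009038]), 'moment': array([-0.03633575, -0.01464428,  0.01594114]), 'grip_force': 0.0, 'finger_gap': 0.08517430975462612}
```

View pics/top0.png

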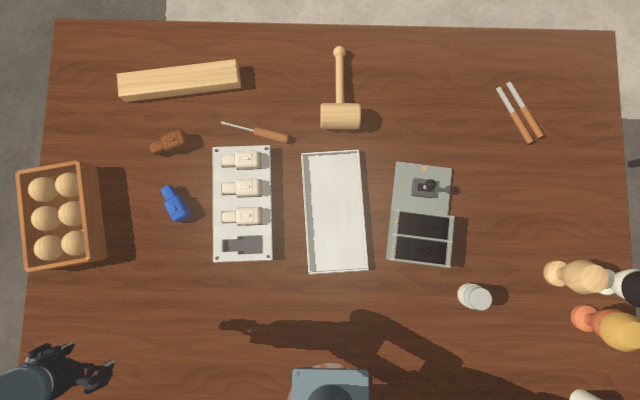

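View pics/side0.png

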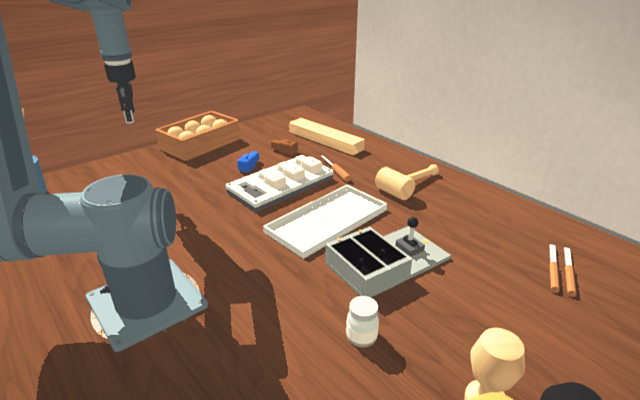

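The top view shows three heads in the mould at px (241,160), (241,188) and (241,216), with necks to the left and the nearest cavity (241,246) empty. The tray is at (336,212), the panel's wells at (423,237), the lever ball at about (428,185), and the jar at (475,296). The side view agrees.

```bash
cat > h.py <<'E'
import numpy as np, cv2
from scipy.spatial.transform import Rotation as R
from rig import get_state, viewer, robot
def ray(n,px,z):
    m=viewer.camera_model(n); px=np.atleast_2d(np.float64(px))
    d=np.c_[(px[:,0]-m['cx'])/m['fx'],-(px[:,1]-m['cy'])/m['fy'],-np.ones(len(px))]
    d=R.from_quat(m['orientation']).apply(d); p=m['position']
    return (p+d*((z-p[2])/d[:,2])[:,None])
def snap(n,name):
    im=viewer.camera(n)[:,:,::-1].copy(); cv2.imwrite(f"pics/{name}.png",im); return im
def rects(mask,roi,amin=40):
    x0,y0,x1,y1=roi; k=np.zeros_like(mask); k[y0:y1,x0:x1]=mask[y0:y1,x0:x1]
    cs,_=cv2.findContours(k,cv2.RETR_EXTERNAL,cv2.CHAIN_APPROX_NONE)
    return [c for c in cs if cv2.contourArea(c)>amin]
def wrect(n,c,z):
    p=ray(n,c[:,0,:],z)[:,:2]; (cx,cy),(w,h),a=cv2.minAreaRect((p*1000).astype(np.float32))
    return np.round([cx,cy,w,h,a],1)
E
python3 - <<'E'
from h import *
im=cv2.imread('pics/top0.png'); hsv=cv2.cvtColor(im,cv2.COLOR_BGR2HSV); H,S,V=cv2.split(hsv)
b=lambda m:(m*255).astype(np.uint8)
low=b((S<60)&(V>110))
fill=cv2.morphologyEx(low,cv2.MORPH_CLOSE,np.ones((3,3)))
for nm,roi,z in(("mould",(200,138,285,270),.032),("tray",(294,143,376,280),.022)):
    for c in rects(fill,roi,500): print(nm,wrect("top",c,z))
for c in rects(b(V<45),(385,195,460,272),200): print("well",wrect("top",c,.062))
for c in rects(b((S<80)&(V>70)),(382,155,460,272),200): print("panel12",wrect("top",c,.012))
for c in rects(b((S<130)&(S>28)&(V>170)&(H<35)),(215,148,268,232),40): print("head",wrect("top",c,.062),c[:,0].min(0),c[:,0].max(0))
for c in rects(b(V<45),(410,172,450,200),5): print("ball",wrect("top",c,.093),c[:,0].mean(0))
t=im[140:275,205:275]; p=im[155:275,380:460]
t=cv2.resize(t,None,fx=4,fy=4,interpolation=cv2.INTER_CUBIC);p=cv2.resize(p,None,fx=4.5,fy=4.5,interpolation=cv2.INTER_CUBIC)
h=max(len(t),len(p)); cv2.imwrite('pics/crop0.png',np.hstack([np.pad(q,((0,h-len(q)),(0,0),(0,0))) for q in(t,p)]))
E
```

```text
mould [546.4 251.5 321.8 164.    3.5]
tray [529.6  -3.7 340.5 167.    4.8]
panel12 [ 526.8 -253.6  183.1  281.8   83.9]
head [508.  249.5  45.7  96.5   2.1] [222 207] [258 224]
head [584.8 253.8  45.2 100.9   4.3] [221 178] [258 195]
head [662.1 258.7  44.4  98.5   1.1] [221 151] [257 167]
```

View pics/crop0.png

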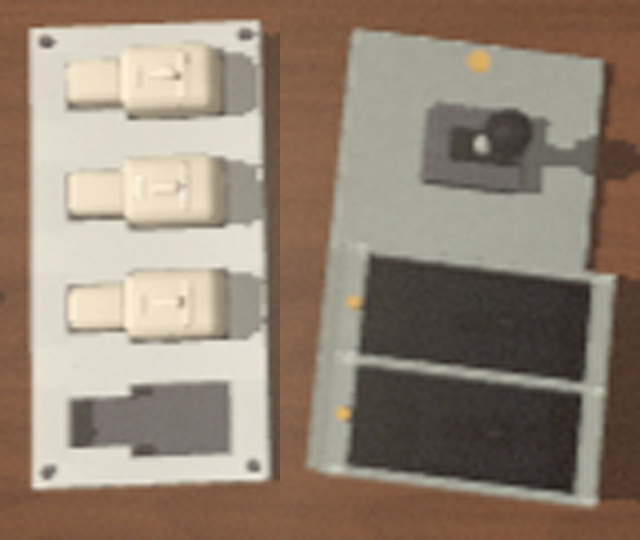

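The crop shows three heads aligned in the mould, the wells with brass studs at the left (+y) end, and the lever ball at crop (508,130) with its disc at (479,62).

```bash
python3 - <<'E'
from h import *
f=lambda l:np.array([(380+(x-280+.5)/4.5-.5,155+(y+.5)/4.5-.5) for x,y in l])
n=f([(357,367),(583,388),(576,492),(350,465)]);fa=f([(369,255),(592,282),(584,378),(362,356)])
for k,c in(("near",n),("far",fa)):
    p=ray("top",c,.062)[:,:2]*1000; print(k,p.mean(0).round(1),cv2.minAreaRect(p.astype(np.float32)))
    print(" dir",np.degrees(np.arctan2(*(p[0]-p[1])[[0,1]])),np.degrees(np.arctan2(*(p[3]-p[2])[[0,1]])))
print("studs",(ray("top",f([(352,302),(342,413)]),.063)*1000).round(1))
print("disc",(ray("top",f([(479,62)]),.012)*1000).round(1))
print("ball",(ray("top",f([(508,130)]),.093)*1000).round(1))
print("base corners",(ray("top",f([(352,30),(604,60)]),.012)*1000).round(1))
print("rim corners",(ray("top",f([(615,276),(598,504),(308,468),(330,243)]),.062)*1000).round(1))
im=cv2.imread('pics/side0.png');V=cv2.cvtColor(im,cv2.COLOR_BGR2HSV)[:,:,2]
for t in (35,50,65):
  for c in rects(((V<t)*255).astype(np.uint8),(398,208,428,236),10):
    (u,v),r=cv2.minEnclosingCircle(c); print("side ball",t,u,v,r,ray("side",[(u,v)],.093)*1000)
E
```

```text
near [ 426.2 -235.4] ((426.2669982910156, -235.26327514648438), (134.5022430419922, 61.19271469116211), 85.01561737060547)
 dir 4.216376999902327 5.694468894792485
far [ 491.4 -242.3] ((490.7217102050781, -241.8226318359375), (133.9716796875, 60.342552185058594), 84.16370391845703)
 dir 5.8363005929470955 4.568241032671739
studs [[ 499.2 -167.7   63. ]
 [ 433.6 -161.6   63. ]]
disc [[ 655.8 -259.9   12. ]]
ball [[ 599.9 -253.2   93. ]]
base corners [[ 674.8 -179.1   12. ]
 [ 658.6 -339.6   12. ]]
rim corners [[ 517.8 -325.4   62. ]
 [ 383.2 -312.4   62. ]
 [ 401.  -141.6   62. ]
 [ 534.3 -154.9   62. ]]
side ball 50 412.4677429199219 222.85484313964844 4.612273216247559 [[ 596.9975039  -256.89009141   93.        ]]
side ball 65 412.3571472167969 222.0 4.794332981109619 [[ 599.75713455 -254.16138774   93.        ]]
```

```bash
cat >> h.py <<'E'
def plan(*ts):
    s=get_state(); Q=R.from_quat(s['eef_rot']); print("at",(s['tcp_pos']*1000).round(1),"gap",round(s['finger_gap']*1000,1),"t",s['clock'])
    for x,y,z,a in ts:   # mm, deg of tool y
        a=np.radians(a); ty=np.array([np.cos(a),np.sin(a),0]); tz=np.array([0,0,-1.]); tx=np.cross(ty,tz)
        T=R.from_matrix(np.c_[tx,ty,tz])
        sh=Q.inv().apply(np.array([x,y,z])/1000-s['tcp_pos'])*100
        print(sh.round(2),(Q.inv()*T).as_rotvec().round(3))
E
python3 -c "
from h import *
plan((508.5,237.5,150,3.5),(508.5,237.5,48,3.5))"
```

```text
at [197.5 512.8 220.9] gap 85.2 t 0.1
[-38.92 -14.5    7.1 ] [-2.000e-03  1.000e-03  1.142e+00]
[-38.93 -14.48  17.3 ] [-2.000e-03  1.000e-03  1.142e+00]
```

Request:
carry_out --pt "0.73 -38.9 -14.5 7.1 -0.002 0.001 1.142" --pt "0.73 -38.9 -14.5 7.1 -0.002 0.001 1.142" --pt "0.73 -38.9 -14.5 7.1 -0.002 0.001 1.142" --pt "0.73 -38.9 -14.5 7.1 -0.002 0.001 1.142" --pt "0.73 -38.9 -14.5 7.1 -0.002 0.001 1.142" --pt "0.73 -38.9 -14.5 7.1 -0.002 0.001 1.142" --pt "0.73 -38.9 -14.5 7.1 -0.002 0.001 1.142" --pt "0.73 -38.9 -14.5 7.1 -0.002 0.001 1.142" --pt "0.73 -38.9 -14.5 7.1 -0.002 0.001 1.142" --pt "0.73 -38.9 -14.5 7.1 -0.002 0.001 1.142"

```text
clock: 0.93
tcp_pos: [0.5062, 0.2393, 0.1507]
eef_rot: [0.688, 0.726, 0.001, -0.001]
force: [0.6, 0.5, 1.1]
finger_gap: 0.0626
grip_force: 0.0
```

```bash
python3 -c "
from h import *
plan((508.5,237.5,150,3.5),(508.5,237.5,48,3.5)); print(get_state()['joints'].round(2))"
```

```text
at [506.2 239.3 150.7] gap 62.6 t 0.9333
[-0.19  0.22  0.07] [ 0.    -0.002 -0.007]
[-0.21  0.21 10.27] [ 0.    -0.002 -0.007]
[0.24 0.33 1.61 0.   1.19 0.19]
```

Request:
carry_out --pt "0.73 0 0 4 0 0 0" --pt "0.73 0 0 8 0 0 0" --pt "0.73 0 0 10.2 0 0 0" --pt "0.73 0 0 10.2 0 0 0" --pt "0.73 0 0 10.2 0 0 0" --newtons 60

```text
clock: 1.35
tcp_pos: [0.5043, 0.2408, 0.0483]
eef_rot: [0.685, 0.728, -0.001, -0.001]
force: [0.2, 0.7, 1.0]
finger_gap: 0.0623
grip_force: 0.0
```

```bash
python3 -c "
from h import *
plan((508.5,237.5,48,3.5)); print(get_state()['force'].round(1))
im=snap('side','side1')[140:220,210:350]; cv2.imwrite('pics/s1.png',cv2.resize(im,None,fx=5,fy=5,interpolation=3))"
```

```text
at [504.3 240.8  48.3] gap 62.3 t 1.35
[-0.36  0.4   0.02] [-0.003 -0.001 -0.   ]
[0.2 0.7 1. ]
```

View pics/s1.png

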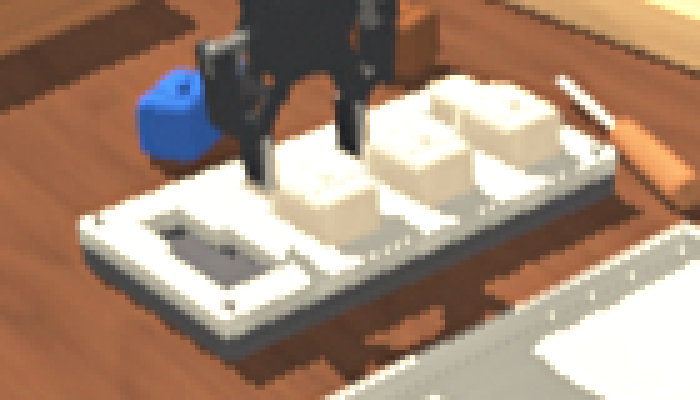

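The side crop shows the fingers straddling the first head, about 4 mm off. I'll correct that, grip and lift.

Request:
carry_out --pt "0.73 -0.35 0.4 0 0 0 0" --pt "0.73 -0.35 0.4 0 0 0 0" --pt "0 -0.35 0.4 0 0 0 0" --pt "0 -0.35 0.4 0 0 0 0" --pt "0 -0.35 0.4 0 0 0 0" --pt "0 -0.35 0.4 0 0 0 0" --pt "0 -0.35 0.4 -1 0 0 0" --pt "0 -0.35 0.4 -4 0 0 0" --pt "0 -0.35 0.4 -8 0 0 0" --pt "0 -0.35 0.4 -8 0 0 0" --newtons 60

```text
clock: 2.23
tcp_pos: [0.5139, 0.2391, 0.1373]
eef_rot: [0.685, 0.728, 0.007, 0.003]
force: [1.5, -0.0, 0.9]
finger_gap: 0.0
grip_force: 0.0
```

```bash
python3 -c "
from h import *
plan((425.9,-23.4,130,4.8),(425.9,-23.4,36,4.8)); print(get_state()['force'].round(1),get_state()['grip_force'])"
```

```text
at [513.9 239.1 137.3] gap 0.0 t 2.2333
[-25.66 -10.41   0.48] [ 0.014 -0.004 -0.022]
[-25.7  -10.54   9.88] [ 0.014 -0.004 -0.022]
[ 1.5 -0.   0.9] 0.0
```

```bash
python3 -c "
from h import *
im=snap('side','side2')[120:220,200:350]; t=snap('top','top2')[120:280,140:340]
cv2.imwrite('pics/s2.png',np.hstack([cv2.resize(im,(500,400),interpolation=3)[:, :380],cv2.resize(t,(500,400),interpolation=3)[:,:400]]));print(get_state()['tcp_pos'])"
```

```text
[0.51109146 0.23833027 0.13211934]
```

View pics/s2.png

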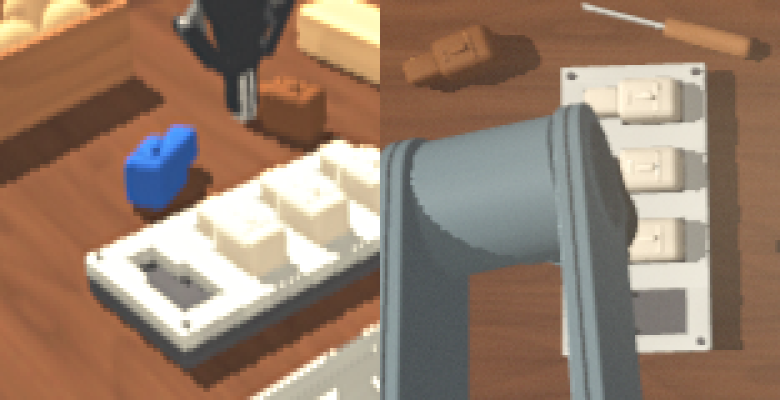

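The grip missed: the fingers shut on air, and the heads are still in their cavities. I'll check the camera calibration against the visible fingertip, near side px (272,149).

```bash
cat >> h.py <<'E'
def proj(n,P):
    m=viewer.camera_model(n); q=R.from_quat(m['orientation']).inv().apply(np.atleast_2d(P)-m['position'])
    return np.c_[m['cx']+m['fx']*q[:,0]/-q[:,2], m['cy']-m['fy']*q[:,1]/-q[:,2]].round(1)
E
python3 -c "
from h import *
s=get_state();p=s['tcp_pos']+np.array([0,0,-.011]);print('tip',proj('side',p))
print('heads top pred',proj('side',[[.5098,.2305,.062],[.5866,.235,.062],[.6639,.2397,.062]]))
print('mould corners pred')
c,si=np.cos(.061),np.sin(.061)
print(proj('side',[[.5464+c*a-si*b,.2515+si*a+c*b,.032] for a,b in((-.16,-.08),(.16,-.08),(.16,.08),(-.16,.08))]))
im=cv2.imread('pics/side2.png');cv2.imwrite('pics/s3.png',cv2.resize(im[110:230,210:370],None,fx=5,fy=5,interpolation=2))
for n,r in(('side0',.3),):pass
print('table corners/ jar base', proj('side',[[.43,-.38,0]]))
"
```

```text
tip [[271.8 156.4]]
heads top pred [[273.9 174.4]
 [292.7 167. ]
 [310.5 159.9]]
mould corners pred
[[254.3 203.7]
 [332.4 170. ]
 [301.2 155.1]
 [224.5 184.4]]
table corners/ jar base [[401.  307.9]]
```

View pics/s3.png

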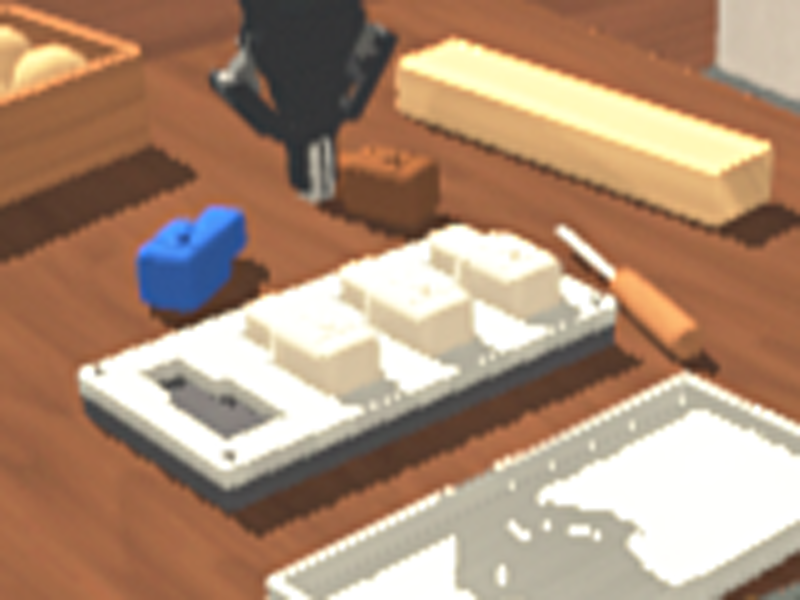

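```bash
python3 -c "
from h import *
plan((510,125,40,3.5),(510,125,11,3.5))"
```

```text
at [511.1 238.3 132.1] gap -0.2 t 2.3333
[-11.33  -0.86   9.17] [ 0.007 -0.003  0.   ]
[-11.34  -0.88  12.07] [ 0.007 -0.003  0.   ]
```

Request:
carry_out --pt "0 -4 0 0 0 0 0" --pt "0 -8 0 0 0 0 0" --pt "0 -11.3 0 4 0 0 0" --pt "0 -11.3 0 8 0 0 0" --pt "0 -11.3 0 9 0 0 0" --pt "0 -11.3 0 9 0 0 0" --pt "0 -11.3 0 9 0 0 0" --pt "0 -11.3 0 9 0 0 0"

```text
clock: 3.0
tcp_pos: [0.5171, 0.1255, 0.0399]
eef_rot: [0.685, 0.728, 0.001, 0.0]
force: [0.7, -0.5, 0.5]
finger_gap: -0.0
grip_force: 0.0
```

```bash
python3 -c "
from h import *
s=get_state();print(s['tcp_pos'],s['eef_rot'].round(4),s['dq'].round(3))
P=s['tcp_pos']+R.from_quat(s['eef_rot']).apply([0,0,.011]);print('tip',proj('side',P),proj('top',P))
a=snap('side','side3');b=snap('top','top3');s=get_state();print(s['tcp_pos'])
u,v=proj('side',P)[0].astype(int);u2,v2=proj('top',P)[0].astype(int);print(u,v,u2,v2)
f=lambda i,u,v:cv2.resize(i[v-40:v+40,u-40:u+40],(400,400),interpolation=2)
A=f(a,u,v);B=f(b,u2,v2)
cv2.drawMarker(A,(200,200),(0,0,255),0,20);cv2.drawMarker(B,(200,200),(0,0,255),0,20)
cv2.imwrite('pics/s4.png',np.hstack([A,B]))"
```

```text
[0.51711476 0.12554643 0.03990727] [0.6851 0.7285 0.0014 0.    ] [ 0.007 -0.02  -0.017 -0.    -0.002 -0.   ]
tip [[296.  195.7]] [[287.3 213.8]]
[0.51775892 0.12575829 0.04072179]
296 195 287 213
```

View pics/s4.png

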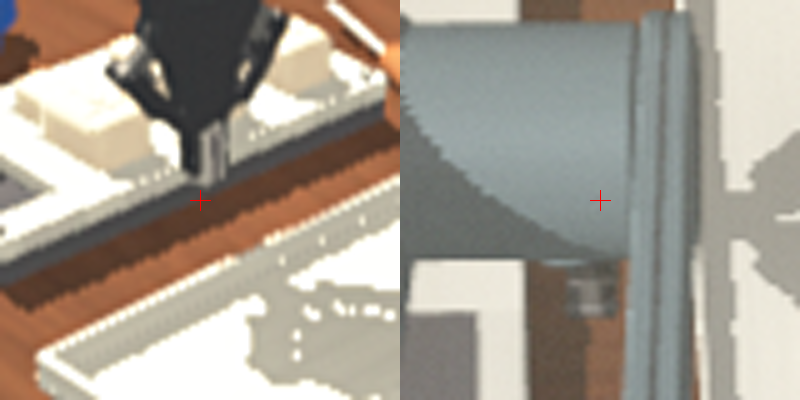

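Request:
carry_out --pt "0 0 0 1 0 0 0" --pt "0 0 0 2 0 0 0" --pt "0 0 0 2.4 0 0 0" --pt "0 0 0 2.6 0 0 0" --pt "0 0 0 2.8 0 0 0" --pt "0 0 0 3.0 0 0 0" --pt "0 0 0 3.1 0 0 0" --pt "0 0 0 3.1 0 0 0"

```text
clock: 3.77
tcp_pos: [0.5165, 0.1252, 0.008]
eef_rot: [0.685, 0.728, 0.001, -0.0]
force: [-0.4, 0.1, -0.2]
finger_gap: -0.0
grip_force: 0.0
```

Request:
carry_out --pt "0 0 0 0.2 0 0 0" --pt "0 0 0 0.4 0 0 0" --pt "0 0 0 0.6 0 0 0" --pt "0 0 0 0.6 0 0 0"

```text
clock: 4.1
tcp_pos: [0.5162, 0.1252, 0.0018]
eef_rot: [0.685, 0.728, 0.001, -0.001]
force: [-0.0, -0.3, -0.0]
finger_gap: -0.0003
grip_force: 0.0
```

Request:
carry_out --pt "0 0 0 0.2 0 0 0" --pt "0 0 0 0.4 0 0 0" --pt "0 0 0 0.6 0 0 0" --pt "0 0 0 0.6 0 0 0"

```text
clock: 4.43
tcp_pos: [0.5162, 0.1252, -0.0043]
eef_rot: [0.685, 0.728, 0.001, -0.001]
force: [-0.7, -0.3, -0.0]
finger_gap: 0.0002
grip_force: 0.0
```

```bash
python3 -c "
from h import *
s=get_state();P=s['tcp_pos']+[0,0,-.011];print(s['joints'].round(3),s['effort'].round(2),s['force'])
a=snap('side','side4');u,v=proj('side',P)[0].astype(int);A=cv2.resize(a[v-40:v+40,u-40:u+40],(500,500),interpolation=2);cv2.drawMarker(A,(250,250),(0,0,255),0,20);cv2.imwrite('pics/s5.png',A);print(u,v)"
```

```text
[ 0.027  0.485  1.837  0.003  0.819 -0.036] [-3.000e-02 -4.792e+01 -1.971e+01  1.000e-02 -1.000e-01 -0.000e+00] [-0.69640364 -0.28726028 -0.00277681]
296 208
```

View pics/s5.png

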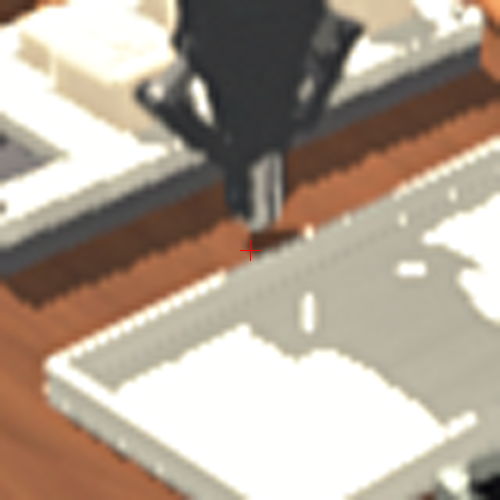

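The tip is still about 8 mm above its shadow at px (262,228) in the crop, so the reported z reads low by around 2 cm. I'll keep feeling for the table.

Request:
carry_out --pt "0 0 0 0.2 0 0 0" --pt "0 0 0 0.4 0 0 0" --pt "0 0 0 0.4 0 0 0"

```text
clock: 4.73
tcp_pos: [0.5162, 0.1252, -0.0082]
eef_rot: [0.685, 0.728, 0.001, -0.0]
force: [-0.1, 0.4, -0.5]
finger_gap: -0.0004
grip_force: 0.0
```

Request:
carry_out --pt "0 0 0 0.2 0 0 0" --pt "0 0 0 0.3 0 0 0" --pt "0 0 0 0.3 0 0 0"

```text
clock: 4.98
tcp_pos: [0.5167, 0.1253, -0.0097]
eef_rot: [0.685, 0.728, 0.001, -0.0]
force: [-3.2, -0.7, 11.5]
finger_gap: 0.0
grip_force: 6.0
```

```bash
python3 -c "
from h import *
s=get_state();print(s['tcp_pos'])
print('s5 tip',ray('side',[(297.9,204.5)],.005)*1000)
a=snap('side','side5');P=s['tcp_pos'].copy();P[2]=0;u,v=proj('side',P)[0];print('pred',u,v);u,v=int(u),int(v)
A=cv2.resize(a[v-20:v+20,u-25:u+25],(750,600),interpolation=2);cv2.drawMarker(A,(375,300),(0,0,255),0,20);cv2.imwrite('pics/s6.png',A)"
```

```text
[ 0.51669398  0.12528119 -0.00966614]
s5 tip [[513.85156084 112.63037478   5.        ]]
pred 296.2 203.9
```

View pics/s6.png

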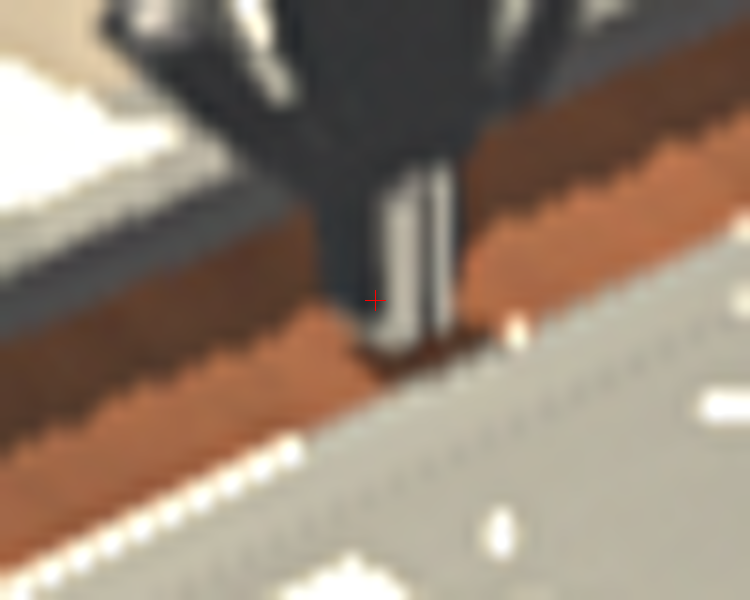

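The tip lands within about 2 mm of the predicted xy, so the bias is only in z: true z is the measured z plus 20 mm. I'll grasp again with that correction.

Request:
carry_out --pt "0 0 0 -4 0 0 0" --pt "0.3 0 0 -8 0 0 0" --pt "0.73 0 -0.3 -12 0 0 0" --pt "0.73 4 -1.1 -13 0 0 0" --pt "0.73 8 -1.1 -13 0 0 0" --pt "0.73 11.3 -1.1 -13 0 0 0" --pt "0.73 11.3 -1.1 -10 0 0 0" --pt "0.73 11.3 -1.1 -9 0 0 0" --pt "0.73 11.3 -1.1 -9 0 0 0" --pt "0.73 11.3 -1.1 -9 0 0 0"

```text
clock: 5.87
tcp_pos: [0.4977, 0.2363, 0.0785]
eef_rot: [0.685, 0.728, -0.0, -0.001]
force: [1.1, 0.2, 0.9]
finger_gap: 0.0625
grip_force: 0.0
```

```bash
python3 -c "
from h import *
plan((508.5,237.5,25,3.5))"
```

```text
at [497.7 236.3  78.5] gap 62.5 t 5.8667
[0.05 1.09 5.35] [-0.002 -0.001 -0.001]
```

Request:
carry_out --pt "0.73 0 1.1 0 0 0 0" --pt "0.73 0 1.1 2.5 0 0 0" --pt "0.73 0 1.1 5.3 0 0 0" --pt "0.73 0 1.1 5.3 0 0 0" --pt "0.73 0 1.1 5.3 0 0 0" --pt "0 0 1.1 5.3 0 0 0" --pt "0 0 1.1 5.3 0 0 0" --pt "0 0 1.1 5.3 0 0 0" --pt "0 0 1.1 5.3 0 0 0" --pt "0 0 1.1 5.3 0 0 0" --newtons 60

```text
clock: 6.7
tcp_pos: [0.5112, 0.2381, 0.0285]
eef_rot: [0.685, 0.728, 0.003, 0.001]
force: [-0.0, -2.0, 7.4]
finger_gap: 0.0451
grip_force: 64.3
```

Request:
carry_out --pt "0 0 0 -1 0 0 0" --pt "0 0 0 -3 0 0 0" --pt "0 0 0 -6 0 0 0" --pt "0 0 0 -9 0 0 0" --pt "0 0 0 -9 0 0 0" --pt "0 0 0 -9 0 0 0"

```text
clock: 7.2
tcp_pos: [0.5107, 0.2383, 0.1188]
eef_rot: [0.685, 0.728, 0.003, 0.001]
force: [-0.3, 0.8, -2.3]
finger_gap: 0.0448
grip_force: 63.6
```

```bash
python3 -c "
from h import *
plan((425.9,-23.4,110,4.8),(425.9,-23.4,13,4.8)); s=get_state();print(s['force'],s['grip_force'])"
```

```text
at [510.7 238.3 118.8] gap 44.8 t 7.2
[-25.6  -10.07   0.75] [ 0.006 -0.003 -0.023]
[-25.63 -10.12  10.45] [ 0.006 -0.003 -0.023]
[-0.32782127  0.79253398 -2.30764435] 63.641499280929565
```

Request:
carry_out --pt "0 -25.6 -10.1 0 0.006 -0.003 -0.023" --pt "0 -25.6 -10.1 0 0.006 -0.003 -0.023" --pt "0 -25.6 -10.1 0 0.006 -0.003 -0.023" --pt "0 -25.6 -10.1 0 0.006 -0.003 -0.023" --pt "0 -25.6 -10.1 0 0.006 -0.003 -0.023" --pt "0 -25.6 -10.1 0 0.006 -0.003 -0.023" --pt "0 -25.6 -10.1 1 0.006 -0.003 -0.023" --pt "0 -25.6 -10.1 4 0.006 -0.003 -0.023" --pt "0 -25.6 -10.1 6 0.006 -0.003 -0.023" --pt "0 -25.6 -10.1 6 0.006 -0.003 -0.023"

```text
clock: 8.03
tcp_pos: [0.4198, -0.0231, 0.0518]
eef_rot: [0.678, 0.735, -0.004, -0.006]
force: [-1.4, 0.4, -3.4]
finger_gap: 0.0446
grip_force: 63.4
```

```bash
python3 -c "
from h import *
plan((425.9,-23.4,16,4.8)); s=get_state();print(s['force'],s['grip_force'])"
```

```text
at [419.8 -23.1  51.8] gap 44.6 t 8.0333
[-0.09  0.66  3.57] [-0.014 -0.003 -0.002]
[-1.4188453   0.40201494 -3.40901774] 63.41407299041748
```

Request:
carry_out --pt "0 0 0 0 0 0 0" --pt "0 0 0 1 0 0 0" --pt "0 0 0 2.5 0 0 0" --pt "0 0 0 3.5 0 0 0" --pt "0 0 0 4 0 0 0" --pt "0 0 0 4.3 0 0 0" --pt "0 0 0 4.3 0 0 0"

```text
clock: 8.62
tcp_pos: [0.4243, -0.0234, 0.0155]
eef_rot: [0.676, 0.737, -0.002, -0.001]
force: [-9.1, 0.7, 26.2]
finger_gap: 0.0451
grip_force: 67.1
```

Request:
carry_out --pt "0 0 0 -0.1 0 0 0" --pt "0.65 0 0 -0.1 0 0 0" --pt "0.7 0 0 -0.1 0 0 0" --pt "0.7 0 0 -0.1 0 0 0" --pt "0.7 0 0 -3 0 0 0" --pt "0.7 0 0 -7 0 0 0" --pt "0.73 0 0 -10 0 0 0" --pt "0.73 0 0 -10 0 0 0"

```text
clock: 9.28
tcp_pos: [0.4287, -0.0248, 0.1183]
eef_rot: [0.677, 0.736, 0.0, 0.004]
force: [0.9, -0.1, 0.2]
finger_gap: 0.0626
grip_force: 0.0
```

```bash
python3 -c "
from h import *
plan((588,242.5,110,3.5),(588,242.5,26,3.5))
a=snap('top','top6')
hsv=cv2.cvtColor(a,cv2.COLOR_BGR2HSV);H,S,V=cv2.split(hsv)
for c in rects(((S<130)&(S>28)&(V>170)&(H<35)).astype(np.uint8)*255,(205,140,380,280),40): print(wrect('top',c,.055))"
```

```text
at [428.7 -24.8 118.3] gap 62.6 t 9.2833
[25.3  18.12  0.78] [0.005 0.005 0.023]
[25.34 18.08  9.18] [0.005 0.005 0.023]
[586.1 254.4  44.  103.    1.1]
[659.5 259.6  48.4 100.3   5.3]
```

Request:
carry_out --pt "0.73 25.3 18.1 0 0.005 0.005 0.023" --pt "0.73 25.3 18.1 0 0.005 0.005 0.023" --pt "0.73 25.3 18.1 0 0.005 0.005 0.023" --pt "0.73 25.3 18.1 0 0.005 0.005 0.023" --pt "0.73 25.3 18.1 0 0.005 0.005 0.023" --pt "0.73 25.3 18.1 0 0.005 0.005 0.023" --pt "0.73 25.3 18.1 0 0.005 0.005 0.023" --pt "0.73 25.3 18.1 0 0.005 0.005 0.023" --pt "0.73 25.3 18.1 2 0.005 0.005 0.023" --pt "0.73 25.3 18.1 2 0.005 0.005 0.023"

```text
clock: 10.17
tcp_pos: [0.5812, 0.2445, 0.0867]
eef_rot: [0.684, 0.729, -0.005, -0.007]
force: [-1.2, -1.2, -0.4]
finger_gap: 0.062
grip_force: 0.0
```

```bash
python3 -c "
from h import *
viewer.camera('side');viewer.camera('side');plan((588,242.5,110,3.5),(588,242.5,26,3.5))"
```

```text
at [581.8 243.2  89.4] gap 62.1 t 10.2667
[-0.1   0.58 -2.07] [-0.015 -0.003  0.   ]
[-0.12  0.71  6.33] [-0.015 -0.003  0.   ]
```

Request:
carry_out --pt "0.73 0 0 0 0 0 0" --pt "0.73 0 0 2 0 0 0" --pt "0.73 0 0 2 0 0 0" --pt "0.73 0 0 2 0 0 0" --pt "0.73 0 0 2 0 0 0"

```text
clock: 10.68
tcp_pos: [0.5838, 0.2432, 0.0726]
eef_rot: [0.686, 0.728, -0.002, -0.005]
force: [0.2, -1.0, -0.3]
finger_gap: 0.0622
grip_force: 0.0
```

```bash
python3 -c "
from h import *
plan((588,242.5,26,3.5))"
```

```text
at [583.8 243.2  72.6] gap 62.2 t 10.6833
[-0.11  0.46  4.66] [-0.009 -0.004 -0.001]
```

Request:
carry_out --pt "0.73 -0.1 0.4 0.5 -0.008 -0.004 0" --pt "0.73 -0.1 0.4 2.5 -0.008 -0.004 0" --pt "0.73 -0.1 0.4 4.7 -0.008 -0.004 0" --pt "0.73 -0.1 0.4 4.7 -0.008 -0.004 0" --pt "0 -0.1 0.4 4.7 -0.008 -0.004 0" --pt "0 -0.1 0.4 4.7 -0.008 -0.004 0" --pt "0 -0.1 0.4 4.7 -0.008 -0.004 0" --pt "0 -0.1 0.4 4.7 -0.008 -0.004 0" --newtons 60

```text
clock: 11.35
tcp_pos: [0.5877, 0.2432, 0.0256]
eef_rot: [0.685, 0.728, -0.0, -0.0]
force: [-0.1, -0.4, -3.4]
finger_gap: 0.0451
grip_force: 62.3
```

Request:
carry_out --pt "0 0 0 -1 0 0 0" --pt "0 0 0 -3 0 0 0" --pt "0 0 0 -6 0 0 0" --pt "0 0 0 -9 0 0 0" --pt "0 0 0 -9 0 0 0" --pt "0 0 0 -9 0 0 0"

```text
clock: 11.85
tcp_pos: [0.589, 0.2435, 0.118]
eef_rot: [0.685, 0.728, 0.002, 0.001]
force: [0.3, -0.2, -3.1]
finger_gap: 0.045
grip_force: 63.6
```

```bash
python3 -c "
from h import *
plan((530.5,-14.6,110,4.8),(530.5,-14.6,13,4.8)); s=get_state();print(s['force'],s['grip_force'])"
```

```text
at [589.  243.5 118. ] gap 45.0 t 11.85
[-25.41  -7.42   0.76] [ 0.004 -0.001 -0.023]
[-25.42  -7.46  10.45] [ 0.004 -0.001 -0.023]
[ 0.31656465 -0.16755914 -3.06788808] 63.63126039505005
```

Request:
carry_out --pt "0 -25.4 -7.2 0 0.004 -0.001 -0.023" --pt "0 -25.4 -7.2 0 0.004 -0.001 -0.023" --pt "0 -25.4 -7.2 0 0.004 -0.001 -0.023" --pt "0 -25.4 -7.2 0 0.004 -0.001 -0.023" --pt "0 -25.4 -7.2 0 0.004 -0.001 -0.023" --pt "0 -25.4 -7.2 0 0.004 -0.001 -0.023" --pt "0 -25.4 -7.2 1 0.004 -0.001 -0.023" --pt "0 -25.4 -7.2 4 0.004 -0.001 -0.023" --pt "0 -25.4 -7.2 6 0.004 -0.001 -0.023" --pt "0 -25.4 -7.2 6 0.004 -0.001 -0.023"

```text
clock: 12.68
tcp_pos: [0.5261, -0.0146, 0.0501]
eef_rot: [0.677, 0.736, -0.005, -0.006]
force: [-1.3, 0.9, -3.7]
finger_gap: 0.0452
grip_force: 63.3
```

Request:
carry_out --pt "0 0 0 0 0 0 0" --pt "0 0 0 1 0 0 0" --pt "0 0 0 2.5 0 0 0" --pt "0 0 0 3.5 0 0 0" --pt "0 0 0 3.9 0 0 0" --pt "0 0 0 4.2 0 0 0" --pt "0 0 0 4.2 0 0 0"

```text
clock: 13.27
tcp_pos: [0.5307, -0.0147, 0.0128]
eef_rot: [0.677, 0.736, -0.003, -0.001]
force: [-0.3, 0.3, -2.0]
finger_gap: 0.0454
grip_force: 63.5
```

Request:
carry_out --pt "0 0 0 0.1 0 0 0" --pt "0 0 0 0.1 0 0 0" --pt "0.65 0 0 0.1 0 0 0" --pt "0.7 0 0 0.1 0 0 0" --pt "0.7 0 0 0.1 0 0 0" --pt "0.7 0 0 -3 0 0 0" --pt "0.7 0 0 -7 0 0 0" --pt "0.73 0 0 -10 0 0 0" --pt "0.73 0 0 -10 0 0 0"

```text
clock: 14.02
tcp_pos: [0.5355, -0.0157, 0.1195]
eef_rot: [0.677, 0.736, 0.0, 0.004]
force: [0.5, 0.2, 0.7]
finger_gap: 0.0626
grip_force: 0.0
```

```bash
python3 -c "
from h import *
viewer.camera('side');plan((665,247,110,3.5),(665,247,26,3.5))
a=snap('top','top7')
H,S,V=cv2.split(cv2.cvtColor(a,cv2.COLOR_BGR2HSV))
for c in rects(((S<130)&(S>28)&(V>170)&(H<35)).astype(np.uint8)*255,(205,140,380,280),40): print(wrect('top',c,.055))"
```

```text
at [534.  -15.4 116.8] gap 62.4 t 14.0667
[25.05 15.26  0.61] [0.002 0.004 0.023]
[25.08 15.24  9.01] [0.002 0.004 0.023]
[425.1 -10.8  45.1  99.2   1. ]
[521.3  13.7  46.2  31.   83.5]
[659.4 259.9  48.2  99.9   5.6]
```

Request:
carry_out --pt "0.73 25.1 15.5 0 0.002 0.004 0.023" --pt "0.73 25.1 15.5 0 0.002 0.004 0.023" --pt "0.73 25.1 15.5 0 0.002 0.004 0.023" --pt "0.73 25.1 15.5 0 0.002 0.004 0.023" --pt "0.73 25.1 15.5 0 0.002 0.004 0.023" --pt "0.73 25.1 15.5 0 0.002 0.004 0.023" --pt "0.73 25.1 15.5 0 0.002 0.004 0.023" --pt "0.73 25.1 15.5 2 0.002 0.004 0.023" --pt "0.73 25.1 15.5 3.5 0.002 0.004 0.023" --pt "0.73 25.1 15.5 3.5 0.002 0.004 0.023"

```text
clock: 14.95
tcp_pos: [0.6605, 0.2487, 0.07]
eef_rot: [0.685, 0.729, -0.006, -0.007]
force: [-0.7, 0.8, -0.5]
finger_gap: 0.0624
grip_force: 0.0
```

Request:
carry_out --pt "0.73 0 0 0 0 0 0" --pt "0.73 0 0 0 0 0 0" --pt "0.73 0 0 0 0 0 0" --pt "0.73 0 0 0 0 0 0"

```text
clock: 15.28
tcp_pos: [0.6649, 0.2478, 0.0779]
eef_rot: [0.686, 0.728, -0.001, -0.003]
force: [0.1, -0.2, 0.7]
finger_gap: 0.0619
grip_force: 0.0
```

```bash
python3 -c "
from h import *
plan((665,247,26,3.5))"
```

```text
at [664.9 247.8  77.9] gap 61.9 t 15.2833
[-0.09  0.03  5.19] [-0.006 -0.003 -0.001]
```

Request:
carry_out --pt "0.73 -0.1 0 0.5 -0.005 -0.003 0" --pt "0.73 -0.1 0 2.5 -0.005 -0.003 0" --pt "0.73 -0.1 0 5.2 -0.005 -0.003 0" --pt "0.73 -0.1 0 5.2 -0.005 -0.003 0" --pt "0 -0.1 0 5.2 -0.005 -0.003 0" --pt "0 -0.1 0 5.2 -0.005 -0.003 0" --pt "0 -0.1 0 5.2 -0.005 -0.003 0" --pt "0 -0.1 0 5.2 -0.005 -0.003 0" --newtons 60

```text
clock: 15.95
tcp_pos: [0.6646, 0.2472, 0.0258]
eef_rot: [0.685, 0.728, -0.001, -0.0]
force: [0.1, -1.0, -1.6]
finger_gap: 0.045
grip_force: 64.9
```

Request:
carry_out --pt "0 0 0 -1 0 0 0" --pt "0 0 0 -3 0 0 0" --pt "0 0 0 -6 0 0 0" --pt "0 0 0 -9 0 0 0" --pt "0 0 0 -9 0 0 0" --pt "0 0 0 -9 0 0 0"

```text
clock: 16.45
tcp_pos: [0.666, 0.2481, 0.1186]
eef_rot: [0.685, 0.728, 0.002, 0.001]
force: [0.1, -0.2, -3.5]
finger_gap: 0.0449
grip_force: 65.4
```

```bash
python3 -c "
from h import *
plan((635.1,-5.8,110,4.8),(635.1,-5.8,13,4.8)); s=get_state();print(s['force'],s['grip_force'])"
```

```text
at [666.  248.1 118.6] gap 44.9 t 16.45
[-25.16  -4.64   0.82] [ 0.004 -0.001 -0.023]
[-25.17  -4.68  10.52] [ 0.004 -0.001 -0.023]
[ 0.14313671 -0.16407337 -3.51746478] 65.35021305084229
```

Request:
carry_out --pt "0 -25.2 -4.5 0 0.004 -0.001 -0.023" --pt "0 -25.2 -4.5 0 0.004 -0.001 -0.023" --pt "0 -25.2 -4.5 0 0.004 -0.001 -0.023" --pt "0 -25.2 -4.5 0 0.004 -0.001 -0.023" --pt "0 -25.2 -4.5 0 0.004 -0.001 -0.023" --pt "0 -25.2 -4.5 0 0.004 -0.001 -0.023" --pt "0 -25.2 -4.5 1 0.004 -0.001 -0.023" --pt "0 -25.2 -4.5 4 0.004 -0.001 -0.023" --pt "0 -25.2 -4.5 6 0.004 -0.001 -0.023" --pt "0 -25.2 -4.5 6 0.004 -0.001 -0.023"

```text
clock: 17.28
tcp_pos: [0.6296, -0.0065, 0.0488]
eef_rot: [0.677, 0.736, -0.006, -0.007]
force: [-2.5, -0.9, -3.6]
finger_gap: 0.045
grip_force: 65.0
```

Request:
carry_out --pt "0 0 0 0 0 0 0" --pt "0 0 0 1 0 0 0" --pt "0 0 0 2.5 0 0 0" --pt "0 0 0 3.5 0 0 0" --pt "0 0 0 3.9 0 0 0" --pt "0 0 0 4.2 0 0 0" --pt "0 0 0 4.3 0 0 0" --pt "0 0 0 4.3 0 0 0"

```text
clock: 17.95
tcp_pos: [0.6345, -0.0068, 0.0122]
eef_rot: [0.677, 0.736, -0.003, -0.002]
force: [0.1, 0.6, -2.9]
finger_gap: 0.0449
grip_force: 65.4
```

Request:
carry_out --pt "0 0 0 0.1 0 0 0" --pt "0 0 0 0.15 0 0 0" --pt "0 0 0 0.15 0 0 0"

```text
clock: 18.2
tcp_pos: [0.6348, -0.007, 0.0118]
eef_rot: [0.677, 0.736, -0.002, -0.001]
force: [-2.9, 0.2, 5.7]
finger_gap: 0.0449
grip_force: 66.0
```

Request:
carry_out --pt "0 0 0 -0.05 0 0 0" --pt "0.65 0 0 -0.05 0 0 0" --pt "0.7 0 0 -0.05 0 0 0" --pt "0.7 0 0 -0.05 0 0 0" --pt "0.7 0 0 -3 0 0 0" --pt "0.7 0 0 -7 0 0 0" --pt "0.3 0 0 -11 0 0 0" --pt "0 0 0 -13 0 0 0" --pt "0 0 0 -13 0 0 0"

```text
clock: 18.95
tcp_pos: [0.6387, -0.0073, 0.1468]
eef_rot: [0.677, 0.736, 0.0, 0.003]
force: [0.8, 0.1, -0.1]
finger_gap: 0.0238
grip_force: 0.0
```

```bash
python3 -c "
from h import *
viewer.camera('side');viewer.camera('side');plan((421.2,-287.2,130,-5.5),(421.2,-287.2,20.5,-5.5))
print('jar',ray('top',[(468,294)],.085)*1000)"
```

```text
at [635.5  -6.8 141.2] gap 9.3 t 19.05
[-26.14 -23.7    1.28] [-0.005  0.002  0.18 ]
[-26.12 -23.65  12.23] [-0.005  0.002  0.18 ]
jar [[ 316.15882418 -348.53628941   85.        ]]
```

Request:
carry_out --pt "0 -26.1 -23.6 1 -0.005 0.002 0.18" --pt "0 -26.1 -23.6 1 -0.005 0.002 0.18" --pt "0 -26.1 -23.6 1 -0.005 0.002 0.18" --pt "0 -26.1 -23.6 1 -0.005 0.002 0.18" --pt "0 -26.1 -23.6 1 -0.005 0.002 0.18" --pt "0 -26.1 -23.6 1 -0.005 0.002 0.18" --pt "0 -26.1 -23.6 1 -0.005 0.002 0.18" --pt "0 -26.1 -23.6 1 -0.005 0.002 0.18" --pt "0 -26.1 -23.6 1 -0.005 0.002 0.18" --pt "0 -26.1 -23.6 1 -0.005 0.002 0.18"

```text
clock: 19.88
tcp_pos: [0.4182, -0.2889, 0.1301]
eef_rot: [0.742, 0.671, -0.001, -0.003]
force: [-0.1, -0.8, -0.2]
finger_gap: -0.0
grip_force: 0.0
```

Request:
carry_out --pt "0 0 0 2 0 0 0" --pt "0 0 0 4 0 0 0" --pt "0 0 0 4 0 0 0" --pt "0 0 0 4 0 0 0" --pt "0 0 0 4 0 0 0"

```text
clock: 20.3
tcp_pos: [0.4218, -0.2859, 0.0921]
eef_rot: [0.74, 0.673, -0.001, -0.001]
force: [0.5, -0.1, 0.8]
finger_gap: -0.0001
grip_force: 0.0
```

```bash
python3 -c "
from h import *
plan((421.2,-287.2,20.5,-5.5))
a=snap('top','top8');b=snap('side','side8')
cv2.imwrite('pics/s8.png',np.hstack([cv2.resize(a[145:305,290:490],(500,400),interpolation=2),cv2.resize(b[200:360,310:430],(300,400),interpolation=2)]))"
```

```text
at [ 421.8 -285.9   92.1] gap -0.1 t 20.3
[-0.14 -0.03  7.16] [-0.003 -0.001  0.001]
```

View pics/s8.png

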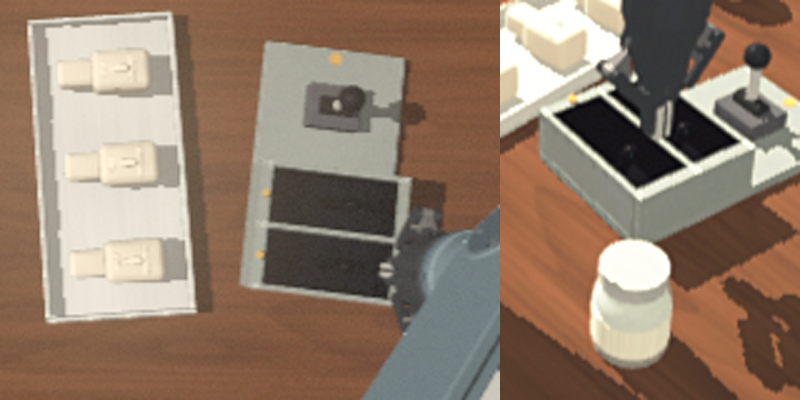

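All three heads lie in the tray, at crop (105,70), (110,163) and (118,260). The gripper is over the right end of the near well, so I'll go down into it.

Request:
carry_out --pt "0 -0.1 0 1 -0.003 0 0" --pt "0 -0.1 0 2 -0.003 0 0" --pt "0 -0.1 0 3 -0.003 0 0" --pt "0 -0.1 0 4 -0.003 0 0" --pt "0 -0.1 0 5 -0.003 0 0" --pt "0 -0.1 0 6 -0.003 0 0" --pt "0 -0.1 0 7.1 -0.003 0 0" --pt "0 -0.1 0 7.1 -0.003 0 0" --pt "0 -0.1 0 7.1 -0.003 0 0"

```text
clock: 21.15
tcp_pos: [0.4208, -0.287, 0.0203]
eef_rot: [0.74, 0.672, 0.0, -0.001]
force: [0.7, 0.0, 0.0]
finger_gap: -0.0001
grip_force: 0.0
```

```bash
cat >> h.py <<'E'
def well(c):
    s=get_state();d=(s['tcp_pos'][:2]*1000-c);a=np.radians(-5.5)
    print("panel x,y of tcp",(d@[np.cos(a),np.sin(a)]).round(1),(d@[-np.sin(a),np.cos(a)]).round(1),"z",(s['tcp_pos'][2]*1000).round(1),"F",s['force'].round(1))
E
python3 -c "
from h import *
plan((421.2,-287.2,20.5,-5.5));well((426.2,-235.4))"
```

```text
at [ 420.8 -287.    20.3] gap -0.1 t 21.15
[-0.01  0.04 -0.02] [-0.001 -0.001 -0.   ]
panel x,y of tcp -0.4 -51.9 z 20.3 F [0.7 0.  0. ]
```

Request:
carry_out --pt "0 0.4 0 0 0 0 0" --pt "0 0.8 0 0 0 0 0" --pt "0 1.2 0 0 0 0 0" --pt "0 1.5 0 0 0 0 0" --pt "0 1.8 0 0 0 0 0" --pt "0 1.8 0 0 0 0 0" --pt "0 1.8 0 0 0 0 0"

```text
clock: 21.73
tcp_pos: [0.424, -0.2712, 0.0225]
eef_rot: [0.74, 0.673, -0.0, 0.003]
force: [-0.7, -5.3, 2.2]
finger_gap: 0.0001
grip_force: 2.5
```

Request:
carry_out --pt "0 0.3 0 0 0 0 0" --pt "0 0.6 0 0 0 0 0" --pt "0 0.9 0 0 0 0 0" --pt "0 1.2 0 0 0 0 0" --pt "0 1.2 0 0 0 0 0"

```text
clock: 22.15
tcp_pos: [0.424, -0.2564, 0.0212]
eef_rot: [0.74, 0.672, 0.001, -0.0]
force: [0.3, -0.4, -0.7]
finger_gap: 0.0001
grip_force: 0.3
```

Request:
carry_out --pt "0 0.3 0 0 0 0 0" --pt "0 0.6 0 0 0 0 0" --pt "0 0.8 0 0 0 0 0" --pt "0 0.8 0 0 0 0 0"

```text
clock: 22.48
tcp_pos: [0.4246, -0.2486, 0.0209]
eef_rot: [0.74, 0.673, 0.0, -0.0]
force: [0.5, 0.5, -0.2]
finger_gap: -0.0
grip_force: 0.0
```

Request:
carry_out --pt "0 0.3 0 0 0 0 0" --pt "0 0.6 0 0 0 0 0" --pt "0 0.8 0 0 0 0 0" --pt "0 0.8 0 0 0 0 0"

```text
clock: 22.82
tcp_pos: [0.4257, -0.2414, 0.0213]
eef_rot: [0.74, 0.672, 0.0, 0.0]
force: [0.2, -0.1, 1.0]
finger_gap: -0.0001
grip_force: 0.1
```

```bash
python3 -c "
from h import *
well((426.2,-235.4));plan((421.2,-287.2,100,-5.5),(486.4,-294.1,100,-5.5))"
```

```text
panel x,y of tcp 0.1 -6.0 z 21.3 F [ 0.2 -0.1  1. ]
at [ 425.7 -241.4   21.3] gap -0.1 t 22.8167
[-4.6  -0.01 -7.87] [0.001 0.    0.   ]
[-4.67  6.55 -7.87] [0.001 0.    0.   ]
```

Request:
carry_out --pt "0 0.2 0 0 0 0 0" --pt "0 0.3 0 0 0 0 0" --pt "0 0.4 0 0 0 0 0" --pt "0 0.4 0 0 0 0 0"

```text
clock: 23.15
tcp_pos: [0.4265, -0.2403, 0.0218]
eef_rot: [0.74, 0.673, -0.001, 0.002]
force: [-3.4, -9.0, -0.4]
finger_gap: -0.0002
grip_force: 3.8
```

Request:
carry_out --pt "0 -1.5 0 0 0 0 0" --pt "0 -2 0 -3 0 0 0" --pt "0 -2 0 -6 0 0 0" --pt "0 -3 0 -7.5 0 0 0" --pt "0 -5.1 3 -7.5 0 0 0" --pt "0 -5.1 6.5 -7.5 0 0 0" --pt "0 -5.1 6.5 -7.5 0 0 0" --pt "0 -5.1 6.5 -7.5 0 0 0" --pt "0 -5.1 6.5 -7.5 0 0 0"

```text
clock: 23.9
tcp_pos: [0.485, -0.2944, 0.0956]
eef_rot: [0.74, 0.672, 0.0, -0.001]
force: [-0.6, -0.4, -0.6]
finger_gap: -0.0
grip_force: 0.0
```

```bash
python3 -c "
from h import *
well((491.4,-242.3));plan((486.4,-294.1,20.5,-5.5))"
```

```text
panel x,y of tcp -1.4 -52.4 z 95.6 F [-0.6 -0.4 -0.6]
at [ 485.  -294.4   95.6] gap -0.0 t 23.9
[0.03 0.14 7.51] [-0.001 -0.001  0.   ]
```

Request:
carry_out --pt "0 0 0.1 1 0 0 0" --pt "0 0 0.1 2 0 0 0" --pt "0 0 0.1 3 0 0 0" --pt "0 0 0.1 4 0 0 0" --pt "0 0 0.1 5 0 0 0" --pt "0 0 0.1 6 0 0 0" --pt "0 0 0.1 7.5 0 0 0" --pt "0 0 0.1 7.5 0 0 0"

```text
clock: 24.57
tcp_pos: [0.4852, -0.2934, 0.0181]
eef_rot: [0.74, 0.672, 0.0, -0.002]
force: [-0.2, 1.1, 0.5]
finger_gap: 0.0002
grip_force: 0.0
```

Request:
carry_out --pt "0 0.4 0 0 0 0 0" --pt "0 0.8 0 0 0 0 0" --pt "0 1.2 0 0 0 0 0" --pt "0 1.5 0 0 0 0 0" --pt "0 1.8 0 0 0 0 0" --pt "0 1.8 0 0 0 0 0" --pt "0 1.8 0 0 0 0 0"

```text
clock: 25.15
tcp_pos: [0.4896, -0.2785, 0.0228]
eef_rot: [0.74, 0.673, -0.0, 0.003]
force: [-0.7, -5.0, 2.8]
finger_gap: 0.0001
grip_force: 2.5
```

Request:
carry_out --pt "0 0.3 0 0 0 0 0" --pt "0 0.6 0 0 0 0 0" --pt "0 0.9 0 0 0 0 0" --pt "0 1.2 0 0 0 0 0" --pt "0 1.2 0 0 0 0 0"

```text
clock: 25.57
tcp_pos: [0.4897, -0.2638, 0.0214]
eef_rot: [0.74, 0.672, 0.001, -0.0]
force: [0.2, -0.5, 1.3]
finger_gap: 0.0001
grip_force: 0.4
```

Request:
carry_out --pt "0 0.3 0 0 0 0 0" --pt "0 0.6 0 0 0 0 0" --pt "0 0.8 0 0 0 0 0" --pt "0 0.8 0 0 0 0 0"

```text
clock: 25.9
tcp_pos: [0.4902, -0.2559, 0.0209]
eef_rot: [0.74, 0.673, 0.0, -0.0]
force: [-0.1, 0.1, 0.8]
finger_gap: 0.0001
grip_force: 0.0
```

Request:
carry_out --pt "0 0.3 0 0 0 0 0" --pt "0 0.6 0 0 0 0 0" --pt "0 0.9 0 0 0 0 0" --pt "0 1.2 0 0 0 0 0" --pt "0 1.2 0 0 0 0 0"

```text
clock: 26.32
tcp_pos: [0.492, -0.2473, 0.0218]
eef_rot: [0.74, 0.673, -0.001, 0.002]
force: [-2.1, -8.2, -0.6]
finger_gap: 0.0
grip_force: 3.6
```

```bash
python3 -c "
from h import *
well((491.4,-242.3));plan((599,-253.5,120,-5.5),(573,-251,68,-5.5))"
```

```text
panel x,y of tcp 1.1 -4.9 z 21.8 F [-2.1 -8.2 -0.6]
at [ 492.  -247.3   21.8] gap 0.0 t 26.3167
[ 0.35 10.73 -9.8 ] [0.002 0.004 0.001]
[ 0.37  8.11 -4.6 ] [0.002 0.004 0.001]
```

Request:
carry_out --pt "0 -1.5 0 0 0 0 0" --pt "0 -1.5 0 -2 0 0 0" --pt "0 -1.5 0 -5 0 0 0" --pt "0 -0.5 0 -6 0 0 0" --pt "0 -0.2 2 -6 0 0 0" --pt "0 -0.2 5 -5 0 0 0" --pt "0 -0.2 5 -5 0 0 0" --pt "0 -0.2 5 -5 0 0 0" --pt "0 -0.2 5 -5 0 0 0"

```text
clock: 27.07
tcp_pos: [0.5405, -0.2512, 0.0706]
eef_rot: [0.74, 0.673, 0.0, -0.001]
force: [-0.0, 0.6, -0.5]
finger_gap: 0.0
grip_force: 0.0
```

```bash
python3 -c "
from h import *
well((599,-253.5));plan((570.5,-250.8,71,-5.5),(596,-253.2,71,-5.5))
a=snap('side','side9');b=snap('top','top9');cv2.imwrite('pics/s9.png',np.hstack([cv2.resize(a[180:280,350:450],(400,400),interpolation=2),cv2.resize(b[150:270,370:490],(400,400),interpolation=2)]))"
```

```text
panel x,y of tcp -58.5 -3.3 z 70.6 F [-0.   0.6 -0.5]
at [ 540.5 -251.2   70.6] gap 0.0 t 27.0667
[ 0.32  2.98 -0.04] [-0.001 -0.001  0.001]
[ 0.33  5.55 -0.04] [-0.001 -0.001  0.001]
```

View pics/s9.png

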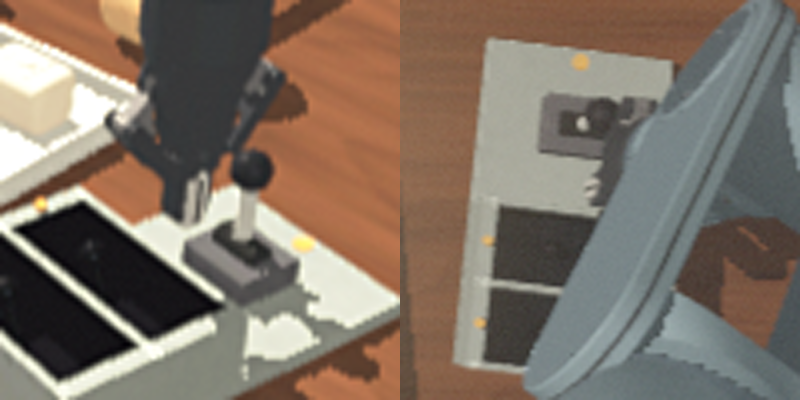

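The side view shows the shut fingers at crop (200,215), just on the wells' side of the ball (255,170), with the linkage clear above it. I'll push.

Request:
carry_out --pt "0 0.3 1 0 0 0 0" --pt "0 0.3 2 0 0 0 0" --pt "0 0.3 2.7 0 0 0 0" --pt "0 0.3 3.2 0 0 0 0" --pt "0 0.3 3.7 0 0 0 0" --pt "0 0.3 4.2 0 0 0 0" --pt "0 0.3 4.7 0 0 0 0" --pt "0 0.3 5.2 0 0 0 0" --pt "0 0.3 5.7 0 0 0 0" --pt "0 0.3 5.7 0 0 0 0"

```text
clock: 28.0
tcp_pos: [0.5982, -0.2542, 0.0708]
eef_rot: [0.74, 0.672, 0.0, -0.0]
force: [-3.9, 0.4, 0.4]
finger_gap: -0.0001
grip_force: 1.8
```

```bash
python3 -c "
from h import *
well((599,-253.5))
a=snap('side','side10');cv2.imwrite('pics/s10.png',cv2.resize(a[180:280,350:450],(500,500),interpolation=2))"
```

```text
panel x,y of tcp -0.7 -0.8 z 70.8 F [-3.9  0.4  0.4]
```

View pics/s10.png

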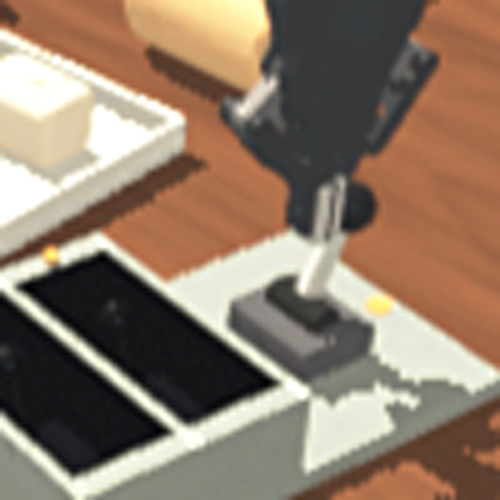

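The lever is tilted away (ball at crop (355,210)) with 3.9 N on it, close to its stop. I'll hold it there for about 3 s.

Request:
carry_out --pt "0 0 0 0 0 0 0" --pt "0 0 0 0 0 0 0" --pt "0 0 0 0 0 0 0" --pt "0 0 0 0 0 0 0" --pt "0 0 0 0 0 0 0" --pt "0 0 0 0 0 0 0" --pt "0 0 0 0 0 0 0" --pt "0 0 0 0 0 0 0" --pt "0 0 0 0 0 0 0" --pt "0 0 0 0 0 0 0"

```text
clock: 28.88
tcp_pos: [0.5983, -0.2543, 0.0714]
eef_rot: [0.74, 0.672, 0.0, 0.0]
force: [-3.2, 0.7, -0.8]
finger_gap: 0.0004
grip_force: 1.6
```

Request:
carry_out --pt "0 0 0 0 0 0 0" --pt "0 0 0 0 0 0 0" --pt "0 0 0 0 0 0 0" --pt "0 0 0 0 0 0 0" --pt "0 0 0 0 0 0 0" --pt "0 0 0 0 0 0 0" --pt "0 0 0 0 0 0 0" --pt "0 0 0 0 0 0 0" --pt "0 0 0 0 0 0 0" --pt "0 0 0 0 0 0 0"

```text
clock: 29.72
tcp_pos: [0.5983, -0.2543, 0.0715]
eef_rot: [0.74, 0.672, 0.0, 0.0]
force: [-3.4, 1.5, -1.3]
finger_gap: -0.0002
grip_force: 1.6
```

Request:
carry_out --pt "0 0 0 0 0 0 0" --pt "0 0 0 0 0 0 0" --pt "0 0 0 0 0 0 0" --pt "0 0 0 0 0 0 0" --pt "0 0 0 0 0 0 0" --pt "0 0 0 0 0 0 0" --pt "0 0 0 0 0 0 0" --pt "0 0 0 0 0 0 0" --pt "0 0 0 0 0 0 0" --pt "0 0 0 0 0 0 0"

```text
clock: 30.55
tcp_pos: [0.5983, -0.2543, 0.0714]
eef_rot: [0.74, 0.672, 0.0, 0.0]
force: [-3.3, 1.4, -1.1]
finger_gap: -0.0002
grip_force: 1.6
```

Request:
carry_out --pt "0 0 -0.5 0 0 0 0" --pt "0 0 -1 0 0 0 0" --pt "0 0 -1.5 0 0 0 0" --pt "0 0 -2 0 0 0 0" --pt "0 0 -2.5 0 0 0 0" --pt "0 0 -3.0 0 0 0 0" --pt "0 0 -4 0 0 0 0" --pt "0 0 -5.5 0 0 0 0" --pt "0 0 -5.5 -4 0 0 0" --pt "0 0 -5.5 -8 0 0 0"

```text
clock: 31.38
tcp_pos: [0.5405, -0.2477, 0.1494]
eef_rot: [0.74, 0.672, -0.0, -0.003]
force: [1.1, -1.1, 0.4]
finger_gap: -0.0001
grip_force: 0.0
```

Request:
carry_out --pt "0 0 -2 -3 0 0 0" --pt "0 4 -5 -5 0 0 0" --pt "0 8 -8 -5 0 0 0" --pt "0 12 -10 -5 0 0 0" --pt "0 16 -10 -5 0 0 0" --pt "0 18 -10 -5 0 0 0" --pt "0 18 -10 -5 0 0 0" --pt "0 18 -10 -5 0 0 0"

```text
clock: 32.05
tcp_pos: [0.4611, -0.0587, 0.2019]
eef_rot: [0.739, 0.674, 0.001, 0.001]
force: [0.4, -0.3, -0.8]
finger_gap: 0.0003
grip_force: 0.0
```

```bash
python3 -c "
from h import *
a=snap('side','side11');b=snap('top','top11');print(get_state()['tcp_pos'])
cv2.imwrite('pics/s11.png',np.hstack([a[110:400,210:480],b[110:400,200:480]]))"
```

```text
[ 0.4615491  -0.06094739  0.2016148 ]
```

View pics/s11.png

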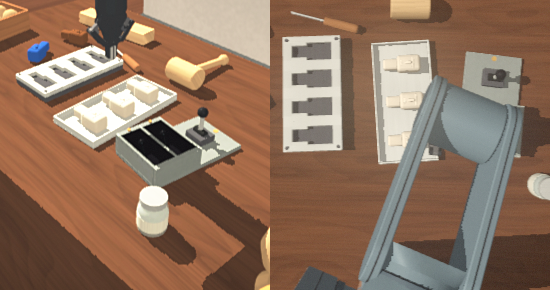

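```bash
python3 -c "
from h import *
for u,v in((420,221.5),(421,222)): print(ray('side',[(u,v)],.087)*1000)
P=np.array([.5985,-.2555,.035]);a=np.radians(-5.5)
for t in (0,.3,.35,.4,.45,.5): print(t,proj('side',P+.058*np.array([np.sin(t)*np.cos(a),np.sin(t)*np.sin(a),np.cos(t)])))
im=cv2.imread('pics/side10.png');V=im.max(2)
print([cv2.minEnclosingCircle(c) for c in rects(((V<60)*255).astype(np.uint8),(416,212,428,230),8)])"
```

```text
[[ 623.95007623 -259.38731316   87.        ]]
[[ 624.11652041 -262.48921297   87.        ]]
0 [[412.4 222.4]]
0.3 [[417.3 221.2]]
0.35 [[418.  221.1]]
0.4 [[418.8 221.2]]
0.45 [[419.5 221.2]]
0.5 [[420.1 221.3]]
[((420.131591796875, 221.23684692382812), 4.325028419494629)]
```

```bash
python3 -c "
from rig import robot; print(robot.close_job())"
```

```text
the job is handed in; nothing more can be done
None
```

The job is handed in: the three heads present are lying flat in the tray, and both switches were off and are now on. I then held the start lever tilted away for about 2.6 s and it sprang back upright; the mallet, gouge and jar were not touched.

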